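# Find, clamp and mark the high spot of a plate cam

## Robot

A 6-joint arm with a two-finger parallel gripper is mounted at the origin on the work surface. World frame = base frame: x ahead of the robot, y to its left, z up, the work surface at z = 0. Lengths are in m, angles in rad, forces in N, time in s.
With the tool pointing down it reaches from about 0.375 to 0.9 m from the base axis. Payload 3.1 kg.
Tool frame: the origin (TCP) lies on the centre line of the jaws, within the pads' length; the fingertips stand robot.nose_length ahead of it and the grasp point (between the pads) lies 6 mm ahead of it (robot.nose_length is the distance from the TCP to the fingertips, in m); z points along the fingers, y is the line along which they close (so a half turn about z gives the same grasp; the last joint's range is limited). The gripper opens to 87 mm and grips with 3 to 60 N. Pads are 19 mm wide; open, the fingers measure 117 mm over their backs; the gripper's body (75 mm by 190 mm) begins 51 mm behind the grasp point.
Start: joints at [1.093, 0.527, 1.433, -0, 1.181, -0.178], TCP at [0.185, 0.597, 0.248] pointing down, gripper open.
Joint ranges: [-3.08, 3.08], [-0.75, 2.2], [0.22, 2.44], [-1.43, 4.57], [0, 2.65], [-2.85, 2.85]. Speed limits (rad/s): [2.79, 2.79, 3.14, 3.14, 3.14, 3.14].

## Interface

Orientations are given as a unit quaternion [x, y, z, w].
In Python, from rig import robot gives the robot as it stands.
- The arm moves only by the shell command python3 -m crank 'ROWS' [FORCE]. ROWS is JSON, one flat list of numbers, 7 for each row, row after row: the shift along the tool's x, y, z in mm, then the turn, a rotation vector about the tool's x, y, z in degrees, then the closure in counts, from 0 (fully open) to 255 (shut). In form: [x, y, z, ax, ay, az, fingers, x, y, z, ax, ay, az, fingers, ...]. A call has exactly 5 rows; each row is the pose to reach, as a shift and turn from the pose commanded when the call began, along the tool's axes at that moment; what a row does not reach only later rows make up. A row lasts 1/12 s, in which the tool goes at most 41.7 mm and 7.16 degrees, less where a joint would pass 70% of its speed; a pose out of reach is approached as far as the arm can. A call with a gripper value outside its range is refused whole. The fingers move at their own pace and stop on an object; FORCE is the grip in N (left out, the last holds). Time passes only in rows, so rows that repeat a pose let the fingers close, or fill a call up. It gives the time, the measured TCP pose, the force, the opening and the grip force at its end, in the units of the state.
- robot.get_obs(): the state, without advancing time (a new reading comes with each control period).
- robot.camera(name): name is "side" or "top"; returns a dict with "pixels" (400x640x3 uint8, red, green, blue), "intrinsics" (3x3 intrinsics, pixels), "k1" (the pictures are not rectified: a ray, as slopes to the right and down, at radius r is drawn at 1 + k1 r^2 times it, then the intrinsics apply), "extrinsics" (4x4, takes a point from camera to world coordinates). Camera axes: x right, y down, z forward; pixel columns grow to the right and rows downward; lengths in m; the calibration is good to about 2 mm. A picture is of the moment at which its call begins. There is no depth.
- robot.hand_in(): hands the job in; it is judged then, once.
The state is a dict: "time": time; "q": joint angles; "joint_velocities": joint speeds; "joint_torque": joint torques, N m; "position": TCP position; "tool_rot": TCP orientation; "ft_force": force on the tool from outside, world axes, zero at the start; "moment": the same for the moment, N m; "grip_width": finger opening in m; "grip_force": force on a finger pad.
Only numpy, scipy, OpenCV 4.12 (cv2) and the standard library are available. Lean on these libraries where they do the work, as an engineer would, in place of code of your own. Each camera call takes 0.05 s, during which the arm holds its last target. There are 200 camera calls.

## Task

Check the plate cam on the rotary stage: push the gauge carriage fully home so that its feeler rides on the cam's edge, then turn the crank slowly (under half a turn a second) until the gauge needle stands at its highest reading, and stop there. Slide the clamp jaw in until it presses on the cam's edge and leave it shut, the needle still at its highest, then stand the pointed steel marker upright on top of the cam at the high spot, just inboard of the feeler. Leave the plain steel cylinder and the square block where they stand.

Things in the scene. Friction and masses are not known exactly. Their poses are not given: they have to be found in the camera images.
- bed: Fixed black base plate, 270 x 430 x 20 mm, carrying stage, gauge carriage and clamp. Origin on the table right below the stage's vertical spindle axis; directions in these notes are the bed's own (x, y level, z up). It reaches from x -100 to +170 mm and y -215 to +215 mm. The gauge is on its +y side, the clamp on its -y side.
- spindle (a point): Spindle axis at the height of the cam's top face (55 mm above the table). Cam: aluminium disc, radius 70 mm, 35 to 55 mm above the table, with one rounded nose (the high spot) reaching 79 mm from the axis, a 40 mm radius centred 39 mm off it, rising within 0.48 rad either side of its top. Hub in the middle: radius 18 mm, 65 mm high.
- crank (a point): Top centre (108 mm above the table) of the crank: upright round black post, 20 mm thick, 46 mm tall, 40 mm from the spindle axis, on a 6 mm flat arm; a sleeve spinning freely on its pin. It turns stage and cam without limit, needs about 2 N and stays where left. How the cam sits relative to the crank differs each time; the nose is at least 1.4 rad from the crank.
- stage (a joint): Angle of the stage, rad, growing counter-clockwise from above; at 0 the crank lies towards the bed's +y, at +pi/2 towards -x. Starts between -0.5 and 0.5.
- carriage (a joint): Gauge carriage slide, m: 0 parked, 0.035 fully home against its stop; it slides towards the bed's -y, with about 3 N of friction, and stays.
- carriage_fin (a point): Top centre of the carriage's steel fin, 94 mm above the table: an upright plate 44 mm along the bed's x, 12 mm thick along y, standing 54 mm above the carriage block; grip or push it to slide the carriage. It moves with the carriage: at home its centre is 150 mm from the spindle axis, towards +y.
- needle (a joint): Gauge needle, rad: light sprung lever on the carriage; its ball feeler (40 mm from the pivot) rests on the cam's edge, its 115 mm black needle swings over a white scale. Carriage home: 0 on the plain round edge, about 0.22 at the very top of the nose; 0.2 rad of stage turn past the top loses about 0.035. Parked: -0.12.
- feeler (a point): Centre of the feeler ball (radius 6 mm), 45 mm above the table; with the carriage home it touches the cam on the bed's +y side.
- needle_tip (a point): Tip of the needle, 45 mm above the table; a rising reading swings it towards the bed's -y.
- clamp (a joint): Clamp jaw slide, m, growing as the jaw slides towards the bed's +y, to the cam; it meets the round edge at 0.045 (starts between 0 and 0.02). About 4 N of friction; it stays where it is left.
- clamp_fin (a point): Top centre of the clamp's steel fin, 94 mm above the table: an upright plate 44 mm along the bed's x, 12 mm thick along y, standing 50 mm above its block; the jaw face is 55 mm ahead of it towards +y. It moves with the jaw; shut on the cam it is 125 mm from the spindle axis, towards -y.
- mark_spot (a point): Point fixed over the bed at the height of the cam's top face, 60 mm from the spindle axis towards +y: where the marker's foot belongs, over the nose once that has been brought to the feeler.
- marker: Loose steel marker, 66 mm tall, upright: a round foot 32 mm in diameter and 10 mm high, a straight round stem 22 mm in diameter from 10 to 52 mm, a conical point on top. Origin at the centre of its underside. 0.16 kg.
- slug: Bystander: plain upright steel cylinder, 34 mm in diameter, 62 mm tall; origin under its centre. Swaps places with marker and block.
- block: Bystander: upright square steel block, 30 x 30 x 65 mm; origin under its centre.
Not all that is in view belongs to the job. Leave any green look-alike of the marker alone.

How it is judged:
By the outcome, as a careful person would: the job done as asked, in the order asked, and still so for the second after the job is handed in, with the robot touching nothing.
It also fails if it takes over 72 s, if anything falls off the work surface, if the arm or the gripper's body presses on something with over 40 N, if the wrist force passes 120 N, or if a joint passes its speed limit or range.

## Working session

There is one attempt and no reset: what is moved stays moved. The work goes in short steps, Python scripts to look and compute and a shell command to move; the robot and the scene stay as the last step left them, time stands still between calls to the robot, and variables do not carry over. Pictures are saved under pics/ and viewed, at most 11 in all, crops included, and the job is handed in when it is done.

```bash
mkdir -p pics; ls; cat > h.py <<'E'
import numpy as np, cv2
from rig import robot
from scipy.spatial.transform import Rotation as R
def shot(n,name=None):
    c=robot.camera(n)
    if name: cv2.imwrite(f'pics/{name}.png',c['pixels'][:,:,::-1])
    return c
def ray(c,u,v):
    K=np.array(c['intrinsics']);E=np.array(c['extrinsics'])
    d=np.array([(u-K[0,2])/K[0,0],(v-K[1,2])/K[1,1]]);s=d.copy()
    for _ in range(20): s=d/(1+c['k1']*(s@s))
    return E[:3,3],E[:3,:3]@np.array([s[0],s[1],1])
def onz(c,u,v,z):
    o,d=ray(c,u,v); return o+d*(z-o[2])/d[2]
def proj(c,p):
    K=np.array(c['intrinsics']);E=np.array(c['extrinsics'])
    q=E[:3,:3].T@(np.array(p)-E[:3,3]);s=q[:2]/q[2];s=s*(1+c['k1']*(s@s))
    return K[:2,:2]@s+K[:2,2]
E
python3 - <<'E'
from h import *
for n in('top','side'):
    c=shot(n,n+'0');print(n,np.round(c['extrinsics'],3).tolist(),np.round(c['intrinsics'],1).tolist(),c['k1'])
o=robot.get_obs();print(robot.nose_length,o)
E
```

```text
pics
top [[0.003, -0.995, 0.104, 0.467], [-1.0, -0.004, -0.014, 0.003], [0.014, -0.104, -0.994, 1.331], [0.0, 0.0, 0.0, 1.0]] [[389.6, 0.0, 324.1], [0.0, 389.6, 198.1], [0.0, 0.0, 1.0]] -0.014562122627887114
side [[0.995, -0.066, 0.074, 0.502], [-0.099, -0.553, 0.827, -0.757], [-0.014, -0.831, -0.557, 0.6], [0.0, 0.0, 0.0, 1.0]] [[375.0, 0.0, 325.6], [0.0, 375.0, 200.5], [0.0, 0.0, 1.0]] -0.054150943823038575
0.025 {'time': 0.1, 'q': array([ 1.09254149e+00,  5.28371436e-01,  1.43379450e+00, -1.73532639e-05,
        1.18142408e+00, -1.78490013e-01]), 'joint_velocities': array([ 0.00276308, -0.00350953, -0.00434593,  0.00054004,  0.00048682,
       -0.00070509]), 'joint_torque': array([-1.95334810e-04, -4.40987349e+01, -1.77150822e+01,  6.35039457e-02,
        5.34673047e-02, -3.01726413e-05]), 'position': array([0.18423557, 0.59657004, 0.24666408]), 'tool_rot': array([ 1.49318522e-01,  9.88788644e-01, -9.47905191e-04, -3.14481466e-04]), 'ft_force': array([ 0.65359064, -0.74471282,  0.07863396]), 'moment': array([ 0.02951742, -0.00111222, -0.01883837]), 'grip_force': 0.0, 'grip_width': 0.08666443306246296}
```

View pics/top0.png

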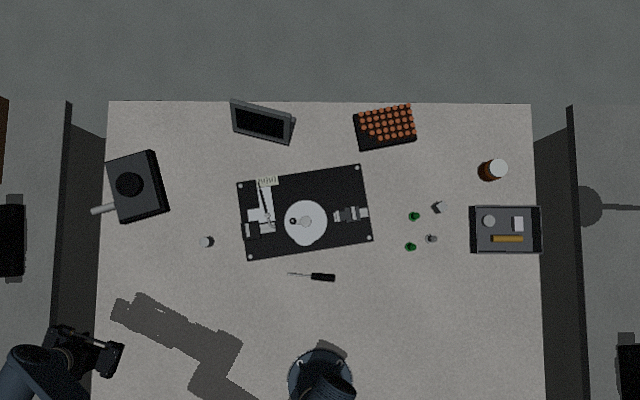

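View pics/side0.png

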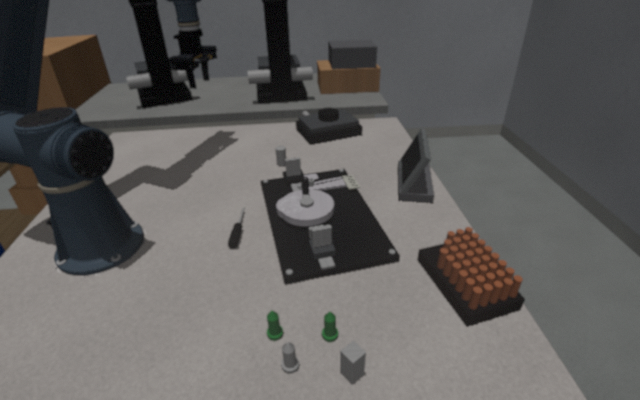

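The top view shows the bed around (305,212) with its gauge at the left (+y) end and the clamp on the right. Three steel items stand loose: (207,241), (432,238) and (437,208), and there are green look-alikes at (414,216) and (410,247). In the side view the steel item at (289,356) has a foot and stem, so it fits the marker. The one at (352,361) is the square block and (281,156) is the plain cylinder. I'll confirm this in enlarged crops.

```bash
python3 - <<'E'
import cv2,numpy as np
t=cv2.imread('pics/top0.png');s=cv2.imread('pics/side0.png')
cv2.imwrite('pics/bed0.png',cv2.resize(t[155:270,230:390],None,fx=5,fy=5,interpolation=cv2.INTER_CUBIC))
a=cv2.resize(s[300:390,255:375],(480,360),interpolation=cv2.INTER_CUBIC)
b=cv2.resize(t[195:255,400:453],(318,360),interpolation=cv2.INTER_CUBIC)
cv2.imwrite('pics/mk0.png',np.hstack([a,b]))
E
```

```text
(no output)
```

View pics/bed0.png

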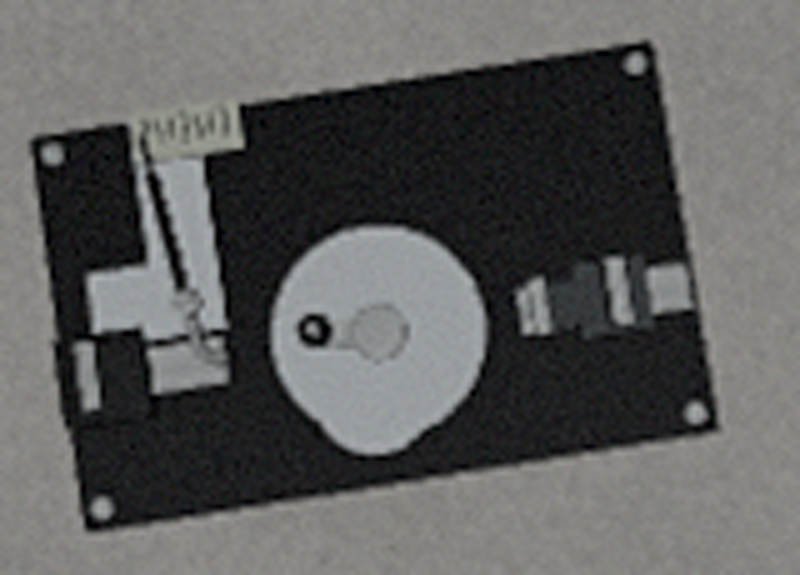

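View pics/mk0.png

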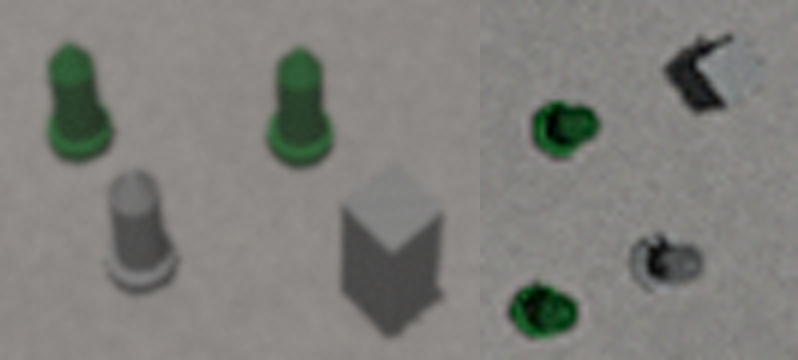

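The crops settle it: the steel item at side (289,356) / top (432,238) has a round foot, a stem and a conical point, so it is the marker. (437,208) is square and (207,241) is plain. On the stage the crank points left (+y) and the nose points down (about -x), so a clockwise turn of roughly a quarter brings the nose to the feeler.

```bash
cat > loc.py <<'E'
from h import *
import json
def fit(P,Q):
    a=P-P.mean(0);b=Q-Q.mean(0)
    th=np.arctan2((a[:,0]*b[:,1]-a[:,1]*b[:,0]).sum(),(a*b).sum())
    M=np.array([[np.cos(th),-np.sin(th)],[np.sin(th),np.cos(th)]])
    t=Q.mean(0)-M@P.mean(0);return th,M,t,np.linalg.norm((P@M.T+t)-Q,axis=1)
def tri(a,b):
    (o1,d1),(o2,d2)=a,b
    s=np.linalg.lstsq(np.c_[d1,-d2],o2-o1,rcond=None)[0]
    p,q=o1+s[0]*d1,o2+s[1]*d2;return (p+q)/2,np.linalg.norm(p-q)
E
python3 - <<'E'
from loc import *
c=shot('top');s=shot('side')
im=c['pixels'];f=lambda x,y:(230+(x-2)/5,155+(y-2)/5)
g=cv2.cvtColor(im,cv2.COLOR_RGB2GRAY)
cor=np.array([f(32,140),f(650,42),f(718,428),f(85,530)],np.float32)
P=np.array([[.17,.215],[.17,-.215],[-.1,-.215],[-.1,.215]])
Q=np.array([onz(c,*p,.02)[:2] for p in cor])
th,M,t,r=fit(P,Q);print('bed',th,t,r)
inv=lambda w:M.T@(np.array(w)[:2]-t)
print('hub',inv(onz(c,*f(382,331),.065)))
print('crank',inv(onz(c,*f(316,330),.108)))
# cam contour: bright
m=((g>95)*255).astype(np.uint8);m2=np.zeros_like(m);cv2.circle(m2,(305,221),28,255,-1)
n,l,st,ce=cv2.connectedComponentsWithStats(m&m2);k=1+st[1:,4].argmax()
cn=max(cv2.findContours((l==k).astype(np.uint8),0,1)[0],key=len)[:,0]
B=np.array([inv(onz(c,*p,.055)) for p in cn]);rr=np.hypot(*B.T);i=rr>.0745
print('rad',np.percentile(rr,[5,50,98]),'nose ang',np.arctan2(*B[i].mean(0)[::-1]),B[i])
for nm,p,z in[('clampfin',(619,290),.094),('jaw',(535,310),.055),('carfin',(88,376),.094),('carfin?',(160,340),.094)]:
    print(nm,inv(onz(c,*f(*p),z)))
for nm,b in [('cl',[0,-.15,.094]),('cl2',[0,-.17,.094]),('car',[0,.185,.094])]:
    w=np.r_[M@b[:2]+t,b[2]];print(nm,(proj(c,w)-[230,155])*5,proj(s,w))
print('tip',tri(ray(c,434.2,238.7),ray(s,288.3,344.5)))
print('foot',onz(c,430.2,238.7,.01),onz(s,290.5,365.5,.01))
E
```

```text
bed 0.1628662854800055 [0.52476187 0.04619244] [0.00339884 0.00279411 0.00229703 0.00283148]
hub [-0.00036409 -0.00251187]
crank [0.00463183 0.0371773 ]
rad [0.06774324 0.0693281  0.07844128] nose ang 2.8869482934865895 [[-0.06281225  0.04049816]
 [-0.0665254   0.0377812 ]
 [-0.06704275  0.03457232]
 [-0.0707543   0.03185728]
 [-0.07127173  0.02864889]
 [-0.07498168  0.02593577]
 [-0.0754992   0.02272785]
 [-0.07601677  0.01951974]
 [-0.0765344   0.01631145]
 [-0.0770521   0.01310296]
 [-0.07756985  0.00989429]
 [-0.07808766  0.00668543]
 [-0.07541329  0.00297504]
 [-0.07593125 -0.00023506]
 [-0.07644928 -0.00344535]]
clampfin [ 2.01566019e-05 -1.56222396e-01]
jaw [-0.00216279 -0.10342285]
carfin [-0.0004973   0.18455219]
carfin? [0.01480477 0.13643017]
cl [607.38420963 289.57628813] [320.718741   225.49546929]
cl2 [638.29667615 284.61165847] [323.01417486 230.93346403]
car [ 85.18723552 373.33346673] [292.31733751 158.12939362]
tip (array([ 0.4693167 , -0.37411215,  0.06155223]), np.float64(0.0024896263913574165))
foot [ 0.46810884 -0.37583813  0.01      ] [ 0.4705001  -0.37983245  0.01      ]
```

```bash
cat >> loc.py <<'E'
TH=0.1629;T=np.array([.5248,.0462])
def setT(x,y):
    global T;T=np.array([x,y])
def BM(): return np.array([[np.cos(TH),-np.sin(TH)],[np.sin(TH),np.cos(TH)]])
def w(b): return np.r_[BM()@np.array(b[:2])+T,b[2]]
def inv(p): return BM().T@(np.array(p)[:2]-T)
def cam(c):
    g=cv2.cvtColor(c['pixels'],cv2.COLOR_RGB2GRAY);m=((g>95)*255).astype(np.uint8);m2=np.zeros_like(m)
    cv2.circle(m2,(305,221),28,255,-1)
    n,l,st,ce=cv2.connectedComponentsWithStats(m&m2);k=1+st[1:,4].argmax()
    cn=max(cv2.findContours((l==k).astype(np.uint8),0,1)[0],key=len)[:,0]
    B=np.array([inv(onz(c,*p,.055)) for p in cn])
    return B
def go(target,yawdeg=None,o=None):
    """tool shift mm, rotvec deg from measured pose to world TCP target with tool y along bed angle yawdeg (90 = bed +y)"""
    o=o or robot.get_obs();q=R.from_quat(o['tool_rot'])
    d=q.inv().apply(np.array(target)-o['position'])*1000
    rv=np.zeros(3)
    if yawdeg is not None:
        a=np.radians(yawdeg)+TH;y=np.array([np.cos(a),np.sin(a),0]);z=np.array([0,0,-1.])
        Q=R.from_matrix(np.c_[np.cross(y,z),y,z]);rv=np.degrees((q.inv()*Q).as_rotvec())
    print('shift',d.round(1),'rot',rv.round(2),'pos_bed',(inv(o['position'])*1000).round(1),o['position'][2].round(4),'F',o['ft_force'].round(1),'grip',round(o['grip_width'],4),round(o['grip_force'],1),'t',o['time'])
E
python3 - <<'E'
from loc import *
from scipy.optimize import least_squares
c=shot('top')
B=cam(c);a=np.arctan2(B[:,1],B[:,0])
k=np.abs((a-2.9+np.pi)%(2*np.pi)-np.pi)>.7
s=least_squares(lambda p:np.hypot(B[k,0]-p[0],B[k,1]-p[1])-p[2],[0,0,.07],loss='soft_l1',f_scale=.001);print('centre',s.x)
print(w([*s.x[:2],0]))
print(w([0,.185,.16]));go(w([0,.185,.16]),90)
E
```

```text
centre [-0.00021963  0.00048332  0.06901976]
[0.52450489 0.0466413  0.        ]
[0.49479661 0.22875081 0.16      ]
shift [-405.3 -259.9   87.3] rot [-5.000e-02 -2.000e-02 -2.651e+01] pos_bed [-246.6  598.6] 0.2471 F [-0.4 -0.7 -0.5] grip 0.0871 0.0 t 0.25
```

```bash
python3 -m crank '[-32,-20,0,0,0,0,0,-64,-40,0,0,0,0,0,-96,-60,0,0,0,0,0,-128,-80,0,0,0,0,0,-160,-100,0,0,0,0,0]' 
python3 -m crank '[-32,-20,0,0,0,-5,0,-64,-40,0,0,0,-10,0,-96,-60,0,0,0,-16,0,-128,-80,0,0,0,-22,0,-160,-100,0,0,0,-26.5,0]' 
python3 -c "
from loc import *
go(w([0,.185,.16]),90)"
```

```text
time: 0.67
position: [0.3086, 0.453, 0.2475]
tool_rot: [0.149, 0.989, -0.0, 0.0]
ft_force: [0.2, -0.1, -0.9]
grip_width: 0.0872
grip_force: 0.0
time: 1.08
position: [0.4321, 0.31, 0.2477]
tool_rot: [-0.084, 0.996, 0.0, 0.0]
ft_force: [0.3, 0.4, -0.3]
grip_width: 0.0871
grip_force: 0.0
shift [-48.3 -90.6  87.7] rot [0.01 0.01 0.26] pos_bed [-48.7 275.3] 0.2477 F [ 0.3  0.4 -0.3] grip 0.0871 0.0 t 1.0833
```

```bash
python3 -m crank '[-16,-30,20,0,0,0,0,-32,-60,40,0,0,0,0,-48,-90.5,50,0,0,0,0,-48,-90.5,70,0,0,0,0,-48,-90.5,88,0,0,0,0]' 
python3 -c "
from loc import *
go(w([0,.185,.086]),90)
c=shot('top','fin1');s=shot('side','fin1s')
a=cv2.resize(c['pixels'][150:280,220:400,::-1],(540,390),interpolation=cv2.INTER_CUBIC);b=cv2.resize(s['pixels'][120:250,245:325,::-1],(240,390),interpolation=cv2.INTER_CUBIC);cv2.imwrite('pics/f1.png',np.hstack([a,b]))"
```

```text
time: 1.5
position: [0.4953, 0.2281, 0.159]
tool_rot: [-0.079, 0.997, 0.0, 0.001]
ft_force: [-1.2, 0.8, -0.2]
grip_width: 0.0869
grip_force: 0.0
shift [ 0.5  0.7 73. ] rot [ 0.    0.1  -0.25] pos_bed [  0.4 184.3] 0.159 F [-1.2  0.8 -0.2] grip 0.0869 0.0 t 1.5
```

View pics/f1.png

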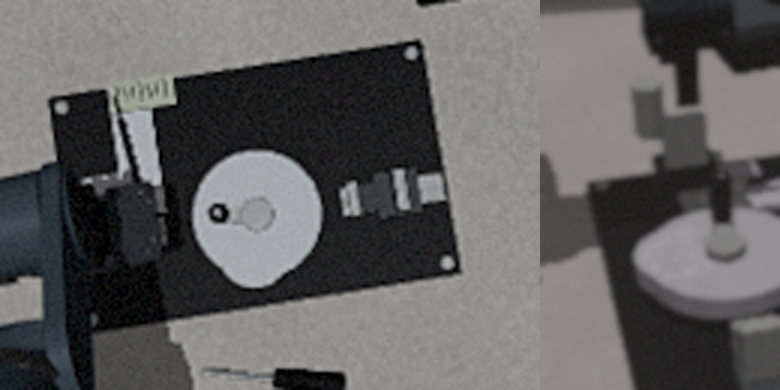

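The gripper is centred over the carriage fin (side crop ~(685,140)) and the needle is clear of it, so I'll descend and grip.

```bash
python3 -m crank '[0.5,0.7,20,0,0,0,0,0.5,0.7,40,0,0,0,0,0.5,0.7,60,0,0,0,0,0.5,0.7,73,0,0,0,0,0.5,0.7,73,0,0,0,120]' 20
python3 -m crank '[0,0,0,0,0,0,255,0,0,0,0,0,0,255,0,0,0,0,0,0,255,0,0,0,0,0,0,255,0,0,0,0,0,0,255]' 20
python3 -c "
from loc import *
go(w([0,.150,.086]),90)"
```

```text
time: 2.02
position: [0.4913, 0.2308, 0.0852]
tool_rot: [-0.082, 0.997, -0.0, -0.002]
ft_force: [-0.0, -0.4, 0.4]
grip_width: 0.0848
grip_force: 0.0
time: 2.43
position: [0.4931, 0.2308, 0.0875]
tool_rot: [-0.081, 0.997, 0.0, 0.001]
ft_force: [0.9, -0.1, -0.2]
grip_width: 0.0547
grip_force: 0.0
shift [ -1.3 -37.3   1.5] rot [0.  0.1 0. ] pos_bed [ -1.3 187.3] 0.0875 F [ 0.9 -0.1 -0.2] grip 0.0547 0.0 t 2.4333
```

```bash
python3 -m crank '[0,0,0,0,0,0,255,0,0,0,0,0,0,255,0,0,0,0,0,0,255,0,0,0,0,0,0,255,0,0,0,0,0,0,255]' 20
python3 -m crank '[0,0,0,0,0,0,255,0,0,0,0,0,0,255,0,0,0,0,0,0,255,0,0,0,0,0,0,255,0,0,0,0,0,0,255]' 20
python3 -c "
from loc import *
go(w([0,.150,.086]),90)"
```

```text
time: 2.85
position: [0.4926, 0.2306, 0.0865]
tool_rot: [-0.081, 0.997, -0.0, -0.0]
ft_force: [-0.5, 0.1, 0.4]
grip_width: 0.0214
grip_force: 0.0
time: 3.27
position: [0.4926, 0.2306, 0.0865]
tool_rot: [-0.081, 0.997, 0.0, -0.0]
ft_force: [-0.6, 0.2, -0.6]
grip_width: 0.0116
grip_force: 20.0
shift [ -1.9 -37.2   0.5] rot [ 0.   -0.01 -0.01] pos_bed [ -1.9 187.2] 0.0865 F [-0.6  0.2 -0.6] grip 0.0116 20.0 t 3.2667
```

```bash
python3 -m crank '[0,-6,0,0,0,0,255,0,-13,0,0,0,0,255,0,-20,0,0,0,0,255,0,-27,0,0,0,0,255,0,-33,0,0,0,0,255]'
python3 -m crank '[0,-1,0,0,0,0,255,0,-2,0,0,0,0,255,0,-3,0,0,0,0,255,0,-3,0,0,0,0,255,0,-3,0,0,0,0,255]'
python3 -c "
from loc import *
go(w([0,.150,.086]),90)"
```

```text
time: 3.68
position: [0.498, 0.1973, 0.0865]
tool_rot: [-0.081, 0.997, 0.0, -0.0]
ft_force: [-0.2, 5.2, -2.3]
grip_width: 0.0115
grip_force: 20.0
time: 4.1
position: [0.4982, 0.1962, 0.0865]
tool_rot: [-0.081, 0.997, 0.001, -0.0]
ft_force: [-0.1, 9.6, -1.5]
grip_width: 0.0121
grip_force: 20.0
shift [-1.9 -2.3  0.5] rot [ 0.13  0.01 -0.09] pos_bed [ -1.9 152.3] 0.0865 F [-0.1  9.6 -1.5] grip 0.0121 20.0 t 4.1
```

```bash
python3 -m crank '[0,-1,0,0,0,0,255,0,-2,0,0,0,0,255,0,-2,0,0,0,0,255,0,-2,0,0,0,0,255,0,-2,0,0,0,0,255]'
python3 -c "
from loc import *
go(w([0,.150,.086]),90)"
```

```text
time: 4.52
position: [0.4982, 0.196, 0.0865]
tool_rot: [-0.08, 0.997, 0.003, 0.0]
ft_force: [-1.9, 16.3, -2.1]
grip_width: 0.012
grip_force: 20.0
shift [-1.9 -2.2  0.5] rot [ 0.29  0.03 -0.16] pos_bed [ -1.9 152.2] 0.0865 F [-1.9 16.3 -2.1] grip 0.012 20.0 t 4.5167
```

```bash
sed -i 's/^def go(/TR=np.array([.5241,.0488])\ndef wr(b): return np.r_[BM()@np.array(b[:2])+TR,b[2]]\ndef invr(p): return BM().T@(np.array(p)[:2]-TR)\ndef go(/; s/pos_bed.,(inv(/pos_bed'"'"',(invr(/; s/^TH=.*/TH=0.1629;T=np.array([.5245,.0466])/' loc.py
python3 -m crank '[0,0,0,0,0,0,120,0,0,0,0,0,0,120,0,0,0,0,0,0,120,0,0,0,0,0,0,120,0,0,0,0,0,0,120]'
python3 -m crank '[0,0,-15,0,0,0,120,0,0,-30,0,0,0,120,0,0,-45,0,0,0,120,0,0,-60,0,0,0,120,0,0,-68,0,0,0,120]'
python3 - <<'E'
from loc import *
c=shot('top')
im=cv2.cvtColor(cv2.imread('pics/top0.png'),cv2.COLOR_BGR2GRAY)
m=np.zeros_like(im);cv2.circle(m,(305,221),18,255,-1);k=((im<75)*255).astype(np.uint8)&m
k=cv2.morphologyEx(k,cv2.MORPH_CLOSE,np.ones((5,5),np.uint8))
M=cv2.moments(k,True);u,v=M['m10']/M['m00'],M['m01']/M['m00'];print(u,v,M['m00'])
b=inv(onz(c,u,v,.095));print('crank',b,np.hypot(*b),'stage',np.arctan2(-b[0],b[1]))
go(wr([b[0],b[1],.15]),90)
E
```

```text
time: 4.93
position: [0.499, 0.1923, 0.0866]
tool_rot: [-0.081, 0.997, -0.0, -0.0]
ft_force: [-0.3, 0.1, -0.0]
grip_width: 0.0371
grip_force: 0.0
time: 5.35
position: [0.4996, 0.1926, 0.1562]
tool_rot: [-0.081, 0.997, -0.0, 0.001]
ft_force: [0.4, 0.7, 0.5]
grip_width: 0.0462
grip_force: 0.0
292.5 220.625 32.0
crank [0.00563301 0.03843505] 0.03884563826438747 stage -0.14552331191242962
shift [  -5.9 -107.6    7.1] rot [-0.02  0.25 -0.03] pos_bed [ -0.2 146. ] 0.157 F [0.  0.7 1.1] grip 0.0461 0.0 t 5.4
```

```bash
python3 -m crank '[-2,-27,0,0,0,0,120,-4,-54,0,0,0,0,120,-6,-81,0,0,0,0,120,-6,-107,0,0,0,0,120,-6,-107,0,0,0,0,120]'
python3 - <<'E'
from loc import *
c=shot('top');s=shot('side')
go(wr([.0055,.0396,.098]),90)
a=cv2.resize(c['pixels'][150:280,220:400,::-1],(540,390),interpolation=cv2.INTER_CUBIC);b=cv2.resize(s['pixels'][130:260,260:340,::-1],(240,390),interpolation=cv2.INTER_CUBIC);cv2.imwrite('pics/f2.png',np.hstack([a,b]))
E
```

```text
time: 5.82
position: [0.5233, 0.0844, 0.1541]
tool_rot: [-0.079, 0.997, -0.001, 0.0]
ft_force: [0.5, -0.4, 0.0]
grip_width: 0.0459
grip_force: 0.0
shift [-1.5  1.1 56. ] rot [ 0.02 -0.07 -0.17] pos_bed [ 4.  38.5] 0.154 F [-0.4  0.  -0.5] grip 0.0462 0.0 t 5.9167
```

View pics/f2.png

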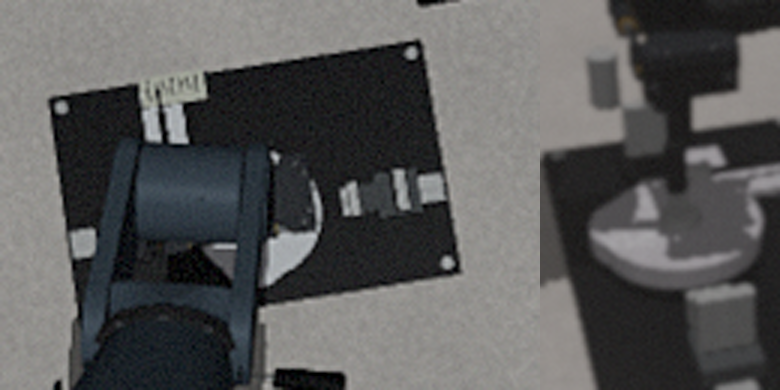

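The gripper is above the crank, centred on the post in the side view (~(680,170)). The arm hides the cam from the top camera, but the needle's outer half, around crop (158,105), stays visible.

```bash
python3 -m crank '[-1.5,1,15,0,0,0,120,-1.5,1,30,0,0,0,120,-1.5,1,45,0,0,0,120,-1.5,1,56,0,0,0,120,-1.5,1,56,0,0,0,120]'
python3 -m crank '[0,0,0,0,0,0,255,0,0,0,0,0,0,255,0,0,0,0,0,0,255,0,0,0,0,0,0,255,0,0,0,0,0,0,255]' 25
python3 -c "
from loc import *
go(wr([0.0055,.0396,.098]),90)"
```

```text
time: 6.33
position: [0.5213, 0.0907, 0.0963]
tool_rot: [-0.082, 0.997, 0.0, -0.003]
ft_force: [-0.3, -0.6, 0.4]
grip_width: 0.0458
grip_force: 0.0
time: 6.75
position: [0.5239, 0.0895, 0.0993]
tool_rot: [-0.082, 0.997, -0.0, 0.001]
ft_force: [1.6, -10.7, 0.2]
grip_width: 0.0206
grip_force: 5.4
shift [ 0.9 -0.6  1.3] rot [-0.06  0.09  0.03] pos_bed [ 6.4 40.2] 0.0993 F [  1.6 -10.7   0.2] grip 0.0206 5.4 t 6.75
```

```bash
python3 -m crank '[0,-0.7,0,0,0,0,255,0,-0.7,0,0,0,0,255,0,-0.7,0,0,0,0,255,0,-0.7,0,0,0,0,255,0,-0.7,0,0,0,0,255]' 25
python3 -m crank '[-3.9,-0.8,0,0,0,0,255,-7.7,-2.1,0,0,0,0,255,-11.4,-3.7,0,0,0,0,255,-14.8,-5.6,0,0,0,0,255,-18.1,-7.9,0,0,0,0,255]' 25
python3 -c "
from loc import *
go(wr([0.0245,.0316,.098]),90)"
```

```text
time: 7.17
position: [0.5241, 0.0887, 0.0992]
tool_rot: [-0.081, 0.997, -0.0, 0.001]
ft_force: [-0.3, -2.4, 6.5]
grip_width: 0.0191
grip_force: 25.0
time: 7.58
position: [0.5417, 0.0848, 0.0992]
tool_rot: [-0.081, 0.997, 0.001, -0.001]
ft_force: [-2.6, 1.0, 8.1]
grip_width: 0.0193
grip_force: 25.0
shift [-1.3 -1.1  1.2] rot [ 0.08 -0.1  -0.04] pos_bed [23.2 32.7] 0.0992 F [-2.6  1.   8.1] grip 0.0193 25.0 t 7.5833
```

```bash
python3 -m crank '[-3.1,-2.6,0,0,0,0,255,-5.8,-5.5,0,0,0,0,255,-8.3,-8.7,0,0,0,0,255,-10.4,-12,0,0,0,0,255,-12.2,-15.6,0,0,0,0,255]' 25
python3 -c "
from loc import *
go(wr([0.0367,.016,.098]),90)
c=shot('top','n1')
s=shot('side','n1s')
a=cv2.resize(c['pixels'][165:245,250:330,::-1],(480,480),interpolation=cv2.INTER_CUBIC);b=cv2.resize(s['pixels'][150:230,285:338,::-1],(318,480),interpolation=cv2.INTER_CUBIC);cv2.imwrite('pics/f3.png',np.hstack([a,b]))
g=c['pixels'].mean(2).astype(int);print(g[174:204:2,260:292])"
```

```text
time: 8.0
position: [0.5567, 0.0725, 0.0992]
tool_rot: [-0.08, 0.997, 0.002, -0.0]
ft_force: [-1.3, 5.3, 7.5]
grip_width: 0.0192
grip_force: 25.0
shift [-0.7 -2.1  1.2] rot [ 0.19 -0.02 -0.1 ] pos_bed [36.  18.1] 0.0992 F [-1.3  5.3  7.5] grip 0.0192 25.0 t 8.0
[[141 149 146 147 141 144 141 147 141 142 146 144 144 145 142 148 156 153
  156 156 160 159 159 161 152 142 167 134  37  55  53  18]
 [140 147 150 153 145 148 153 157 143 139 162 162 159 153 148 164 128  93
  156 130 148 126 104 169 130 101 171 145  62  30  14  24]
 [134 121  75  57  55  45 113 173 148 138 161 140 122 139 111 150 147 132
  170 137 110 157 124 132 134 115 169 159 115  12  28  34]
 [ 21  17  27  22  19  10  94 168 123  93 166 140 126 159 107  86 136 116
  155 152 139 158 160 165 152 135 152 167 140   0  25  33]
 [ 26  32  29  26  22   9 105 172 154 119 131 167 167 166 120  92 162 164
  166 161 162 161 165 171 159 153 147 150 130  59  26  29]
 [ 24  17  21  28  24  16  57 127 166 130  60  24  30  41  28  46 113 163
  164 150 119  42  28   0   7   9  15  13  30  20  29  33]
 [ 22  28  32  31  27  31  19  76  98  3
[... 457 characters left out ...]
7  59  56  55  59  57  56  50  58]
 [ 15  25  25  30  24  19  29  56  51  53  47  48  46  20  29  49  62  59
   58  56  63  58  62  57  63  61  61  56  62  61  59  58]
 [ 26  32  25  28  26  15  33  47  45  51  47  55  45  17  37  57  65  68
   62  59  58  64  64  59  59  64  63  57  65  63  62  63]
 [ 26  30  31  20  28  38  47  46  45  52  44  47  33  13  47  75  75  74
   70  69  73  76  71  65  75  72  68  72  66  74  68  67]
 [ 32  24  23  26  27  38  48  42  50  44  52  48   4  18  55  85  84  79
   81  79  82  77  82  82  83  78  72  77  78  80  75  75]
 [ 30  22  29  30  40  46  48  53  46  49  51  34   7  22  62  78  77  78
   76  77  73  81  80  73  73  74  78  80  80  81  81  82]]
```

View pics/f3.png

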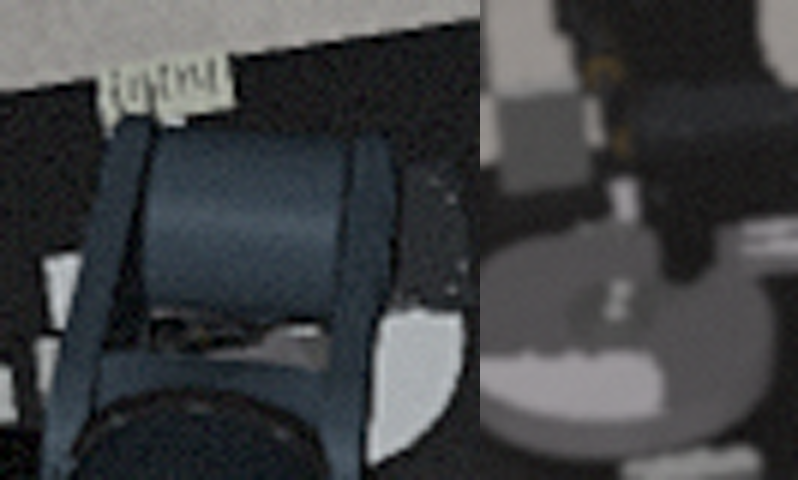

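The tip shows against the scale at crop (145,88), i.e. px (274.5,180), so I can read it while sweeping. I'll go slowly past the top, sampling on both sides, and then return to the midpoint.

```bash
cat >> loc.py <<'E'
def rd(save=None):
    c=shot('top',save);g=c['pixels'].mean(2).astype(np.float32)
    bx=inv(onz(c,274.6,182,.045));ys=np.arange(.03,-.065,-.001)+bx[1]
    out=[]
    for dx in(-.003,0,.003):
        P=np.array([proj(c,w([bx[0]+dx,y,.045])) for y in ys],np.float32)
        out.append(cv2.remap(g,P[None,:,0],P[None,:,1],cv2.INTER_LINEAR)[0])
    o=robot.get_obs();p=invr(o['position'])
    print('phi',np.arctan2(p[0],p[1]).round(3),'r',np.hypot(*p).round(4),'F',o['ft_force'].round(1))
    print('y0',ys[0].round(4))
    for a in out: print(a[::2].astype(int).tolist())
E
python3 -c "
from loc import *
rd()"
python3 -m crank '[-0.3,-0.8,0,0,0,0,255,-0.9,-2.3,0,0,0,0,255,-1.4,-3.8,0,0,0,0,255,-1.9,-5.7,0,0,0,0,255,-2.4,-7.6,0,0,0,0,255]'
python3 -c "
from loc import *
rd()"
python3 -m crank '[-0.2,-1,0,0,0,0,255,-0.4,-2.5,0,0,0,0,255,-0.6,-4,0,0,0,0,255,-0.8,-6,0,0,0,0,255,-0.9,-8,0,0,0,0,255]'
python3 -c "
from loc import *
rd('n3')"
```

```text
phi 1.142 r 0.0404 F [-0.2  0.2  6.8]
y0 0.1108
[46, 83, 126, 154, 166, 147, 109, 64, 59, 65, 81, 101, 125, 139, 144, 130, 95, 36, 74, 120, 156, 170, 165, 161, 159, 160, 162, 167, 166, 164, 162, 161, 162, 163, 164, 168, 165, 152, 102, 32, 23, 21, 25, 27, 27, 28, 28, 29]
[49, 89, 136, 157, 166, 145, 120, 93, 104, 126, 138, 149, 161, 167, 170, 152, 115, 47, 55, 104, 139, 164, 162, 160, 157, 157, 159, 160, 161, 163, 160, 155, 148, 145, 150, 158, 164, 147, 102, 23, 13, 20, 26, 29, 26, 27, 29, 28]
[54, 105, 147, 165, 158, 138, 122, 124, 136, 151, 149, 145, 158, 165, 161, 141, 111, 51, 35, 81, 121, 157, 156, 152, 148, 152, 161, 161, 160, 158, 153, 149, 134, 126, 143, 157, 169, 153, 120, 42, 10, 19, 25, 28, 28, 27, 25, 26]
time: 8.57
position: [0.5611, 0.0651, 0.0993]
tool_rot: [-0.081, 0.997, 0.001, 0.001]
ft_force: [-0.3, 3.8, 6.1]
grip_width: 0.0192
grip_force: 25.0
phi 1.334 r 0.0405 F [0.4 1.1 5.7]
y0 0.1108
[45, 84, 129, 150, 162, 159, 154, 147, 144, 138, 111, 80, 39, 35, 35, 34, 36, 40, 46, 52, 45, 56, 85, 126, 165, 167, 166, 165, 164, 163, 161, 160, 161, 163, 166, 168, 164, 149, 97,
[... 633 characters left out ...]
hi 1.542 r 0.0405 F [0.7 0.5 4.8]
y0 0.1108
[47, 83, 126, 151, 164, 157, 150, 144, 148, 155, 155, 157, 161, 154, 140, 104, 76, 48, 41, 36, 40, 41, 39, 38, 36, 31, 33, 42, 81, 124, 149, 161, 160, 164, 168, 170, 165, 148, 98, 31, 21, 18, 22, 26, 30, 33, 34, 29]
[51, 89, 135, 156, 165, 145, 129, 121, 137, 160, 159, 159, 160, 159, 159, 142, 117, 80, 54, 28, 30, 30, 29, 29, 29, 38, 56, 82, 113, 147, 159, 162, 152, 148, 152, 161, 167, 148, 101, 21, 11, 18, 23, 26, 25, 27, 30, 27]
[56, 104, 146, 164, 156, 135, 118, 122, 137, 153, 149, 143, 155, 161, 157, 146, 134, 119, 94, 56, 55, 69, 65, 61, 66, 94, 136, 148, 153, 158, 155, 151, 136, 128, 144, 159, 170, 156, 125, 42, 9, 19, 23, 23, 26, 27, 24, 22]
```

```bash
python3 -m crank '[0,0,0,0,0,0,120,0,0,0,0,0,0,120,0,0,0,0,0,0,120,0,0,0,0,0,0,120,0,0,0,0,0,0,120]'
python3 -m crank '[0,0,-15,0,0,0,120,0,0,-30,0,0,0,120,0,0,-45,0,0,0,120,0,0,-60,0,0,0,120,0,0,-60,0,0,0,120]'
python3 -m crank '[8,-31,0,0,0,0,120,16,-62,0,0,0,0,120,24,-94,0,0,0,0,120,32,-125,0,0,0,0,120,40,-156,0,0,0,0,120]'
python3 - <<'E'
from loc import *
c=shot('top','n4')
go(wr([0,-.156,.086]),90)
cv2.imwrite('pics/f4.png',cv2.resize(c['pixels'][160:270,235:375,::-1],None,fx=5,fy=5,interpolation=cv2.INTER_CUBIC))
E
```

```text
time: 9.5
position: [0.5625, 0.0559, 0.0981]
tool_rot: [-0.081, 0.997, 0.0, -0.001]
ft_force: [0.6, -0.1, -0.1]
grip_width: 0.0425
grip_force: 0.0
time: 9.92
position: [0.5646, 0.0557, 0.161]
tool_rot: [-0.081, 0.997, -0.0, 0.003]
ft_force: [0.9, 0.4, -0.6]
grip_width: 0.046
grip_force: 0.0
time: 10.33
position: [0.548, -0.1057, 0.1576]
tool_rot: [-0.081, 0.997, 0.0, -0.001]
ft_force: [0.5, -0.2, 0.8]
grip_width: 0.046
grip_force: 0.0
shift [-1.8  6.8 71.7] rot [-0.24 -0.01 -0.16] pos_bed [  -1.8 -162.5] 0.1577 F [-0.4 -3.1 -0.2] grip 0.0462 0.0 t 10.3833
```

View pics/f4.png

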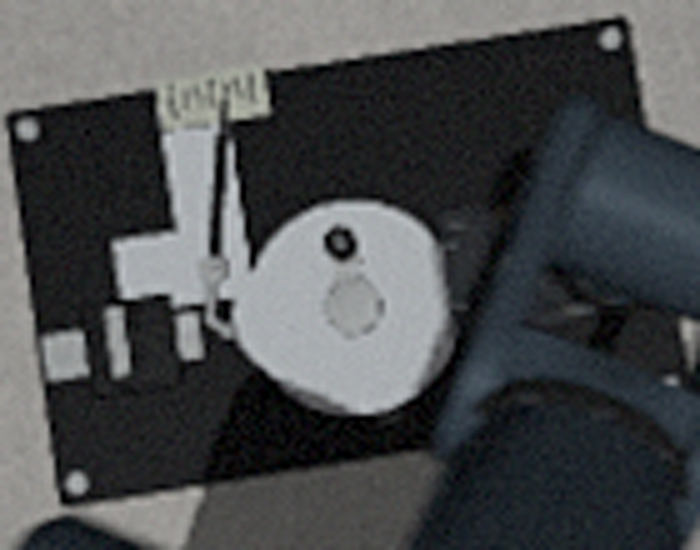

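```bash
cat >> loc.py <<'E'
from scipy.optimize import least_squares
def prof(d):
    d=np.abs((d+np.pi)%(2*np.pi)-np.pi)
    r=.039*np.cos(d)+np.sqrt(np.maximum(.04**2-(.039*np.sin(d))**2,0));return np.where(d<.9,np.maximum(r,.07),.07)
def nose(c,th0,half=1.0,thr=95):
    g=cv2.cvtColor(c['pixels'],cv2.COLOR_RGB2GRAY).astype(np.float32)
    A=[];Rr=[]
    for a in np.arange(th0-half,th0+half,.03):   # radial edge crossing
        rs=np.arange(.055,.09,.0005)
        P=np.array([proj(c,w([r*np.cos(a),r*np.sin(a),.055])) for r in rs],np.float32)
        v=cv2.remap(g,P[None,:,0],P[None,:,1],cv2.INTER_LINEAR)[0]
        k=np.argmax(v<thr)
        if k>0: A.append(a);Rr.append(rs[k])
    A=np.array(A);Rr=np.array(Rr)
    f=lambda p:Rr-p[1]-p[2]*np.cos(A)-p[3]*np.sin(A)-prof(A-p[0])
    s=least_squares(f,[th0,0,0,0],loss='soft_l1',f_scale=.001,x_scale=[.1,.001,.001,.001],max_nfev=200)
    return s.x,np.abs(f(s.x)).mean(),len(A)
E
python3 - <<'E'
from loc import *
c=shot('top')
for th0 in(1.4,1.571,1.75): print(nose(c,th0))
c0=dict(c);c0['pixels']=cv2.imread('pics/top0.png')[:,:,::-1].copy()
print('start',nose(c0,2.89,1.3))
# crank angle now
g=c['pixels'].mean(2)
for nm,cc in(('now',c),('start',c0)):
    im=cc['pixels'].mean(2);ctr=(303,209) if nm=='now' else (293,221)
    m=np.zeros(im.shape,np.uint8);cv2.circle(m,ctr,6,1,-1);k=((im<75)&(m>0)).astype(np.uint8)
    M=cv2.moments(cv2.morphologyEx(k,cv2.MORPH_CLOSE,np.ones((5,5),np.uint8)),True)
    b=inv(onz(c,M['m10']/M['m00'],M['m01']/M['m00'],.095));print(nm,b,np.arctan2(b[0],b[1]))
# needle line
f=lambda x,y:(235+(x-2)/5,160+(y-2)/5)
pts=[]
for vv in np.arange(184,206):
    row=g[vv,272:286];k=int(row.argmin());
    if row[k]<80:pts.append((272+k+0.,vv+0.))
print(pts)
B=np.array([inv(onz(c,*p,.045)) for p in pts]);q=np.polyfit(B[:,0],B[:,1],1);print('needle ang',-np.arctan(q[0]),B[0],B[-1],np.abs(np.polyval(q,B[:,0])-B[:,1]).max())
g0=c0['pixels'].mean(2);pts=[(float(258+g0[v,258:268].argmin()),float(v)) for v in range(188,210)]
B=np.array([inv(onz(c,*p,.045)) for p in pts]);q=np.polyfit(B[:,0],B[:,1],1);print('needle0',-np.arctan(q[0]),np.abs(np.polyval(q,B[:,0])-B[:,1]).max(),pts[::5])
E
```

```text
(array([ 1.64061744, -0.01325289,  0.00698655,  0.01440939]), np.float64(0.0011347770250518545), 56)
(array([ 1.63422545, -0.01555238,  0.00678175,  0.01697929]), np.float64(0.0010520975988683207), 56)
(array([ 1.62019155, -0.01469896,  0.00570492,  0.01591674]), np.float64(0.00113780534247155), 56)
start (array([ 2.90796651e+00,  4.71536611e-04, -1.08399903e-04, -2.63683735e-04]), np.float64(0.0002820866572788047), 87)
now [0.03904351 0.00076299] 1.5512568438656067
start [0.00563301 0.03843505] 0.14552331191242962
[(283.0, np.float64(184.0)), (283.0, np.float64(185.0)), (285.0, np.float64(186.0)), (279.0, np.float64(187.0)), (279.0, np.float64(188.0)), (279.0, np.float64(189.0)), (282.0, np.float64(190.0)), (282.0, np.float64(191.0)), (282.0, np.float64(192.0)), (278.0, np.float64(193.0)), (278.0, np.float64(194.0)), (278.0, np.float64(195.0)), (283.0, np.float64(196.0)), (278.0, np.float64(197.0)), (283.0, np.float64(198.0)), (283.0, np.float64(199.0)), (278.0, np.float64(200.0)), (278.0, np.float64(201.0)), (278.0, np.float64(202.0)), (278.0, np.float64(203.0)), (278.0, np.float64(204.0)), (284.0, np.float64(205.0))]
needle ang 0.2505429325781113 [0.13390594 0.05416819] [0.0640126  0.06131498] 0.01588486501605954
needle0 -0.04499273580277556 0.01629644951220302 [(259.0, 188.0), (261.0, 193.0), (262.0, 198.0), (263.0, 203.0), (265.0, 208.0)]
```

```bash
python3 - <<'E'
from loc import *
c=shot('top');g=cv2.cvtColor(c['pixels'],cv2.COLOR_RGB2GRAY).astype(np.float32)
A=[];Q=[]
for a in np.arange(.6,2.55,.05):
    rs=np.arange(.055,.09,.0005)
    P=np.array([proj(c,w([r*np.cos(a),r*np.sin(a),.055])) for r in rs],np.float32)
    v=cv2.remap(g,P[None,:,0],P[None,:,1],cv2.INTER_LINEAR)[0];k=np.argmax(v<95)
    if k>0:A.append(a);Q.append(rs[k])
A=np.array(A);Q=np.array(Q);print(np.c_[A,Q*1000,1000*prof(A-1.571),1000*prof(A-1.50)].round(1).tolist())
for ex in(.1,.25):
  m=(abs(A-1.571)>ex)
  s=least_squares(lambda p:Q[m]-.0004-prof(A[m]-p[0]),[1.55],loss='soft_l1',f_scale=.0007);print(s.x,m.sum())
pts=[]
for v in range(186,206):
    r=g[v,275:281];wt=np.clip(90-r,0,None)
    if wt.sum()>0: pts.append((275+(wt*np.arange(6)).sum()/wt.sum(),v))
B=np.array([inv(onz(c,*p,.045)) for p in pts]);q=np.polyfit(B[:,0],B[:,1],1);print('needle',-np.arctan(q[0]),np.round(pts[::3],1).tolist())
E
```

```text
[[0.6, 71.0, 70.0, 70.0], [0.6, 71.0, 70.0, 70.0], [0.7, 71.0, 70.0, 70.0], [0.8, 71.0, 70.0, 70.0], [0.8, 71.0, 70.0, 70.0], [0.9, 70.5, 70.0, 70.0], [0.9, 71.0, 70.0, 70.0], [1.0, 71.0, 70.0, 70.0], [1.0, 70.5, 70.0, 70.0], [1.4, 81.0, 77.1, 78.1], [1.4, 79.5, 77.9, 78.6], [1.5, 80.0, 78.4, 78.9], [1.5, 80.0, 78.8, 79.0], [1.6, 88.5, 79.0, 78.6], [1.7, 81.0, 78.8, 78.1], [1.7, 78.5, 78.4, 77.5], [1.8, 78.0, 77.8, 76.6], [1.8, 76.5, 77.0, 75.6], [1.9, 75.5, 76.0, 74.3], [1.9, 74.5, 74.9, 72.9], [2.0, 73.0, 73.5, 71.3], [2.0, 71.5, 72.0, 70.0], [2.1, 70.5, 70.3, 70.0], [2.1, 69.0, 70.0, 70.0], [2.2, 66.5, 70.0, 70.0], [2.2, 66.0, 70.0, 70.0], [2.3, 65.0, 70.0, 70.0], [2.3, 62.0, 70.0, 70.0], [2.4, 62.0, 70.0, 70.0], [2.4, 61.0, 70.0, 70.0], [2.5, 61.5, 70.0, 70.0], [2.5, 61.5, 70.0, 70.0]]
[1.53472273] 29
[1.53947035] 23
needle 0.22697215593245315 [[279.5, 186.0], [278.6, 189.0], [278.6, 192.0], [278.4, 195.0], [278.3, 198.0], [277.9, 201.0], [277.6, 204.0]]
```

Nose measures 1.50–1.54 rad against 1.571 at the feeler, and the needle reads about 0.227. That is at the top within 0.004 rad of reading. The clamp comes next.

```bash
python3 -c "
from loc import *
go(wr([0,-.1567,.087]),90)"
python3 -m crank '[-0.5,4,18,0,0,0,120,-0.5,4,36,0,0,0,120,-0.5,4,54,0,0,0,120,-0.5,4,71,0,0,0,120,-0.5,4,71,0,0,0,120]'
python3 -m crank '[0,0,0,0,0,0,255,0,0,0,0,0,0,255,0,0,0,0,0,0,255,0,0,0,0,0,0,255,0,0,0,0,0,0,255]' 20
python3 -m crank '[0,0,0,0,0,0,255,0,0,0,0,0,0,255,0,0,0,0,0,0,255,0,0,0,0,0,0,255,0,0,0,0,0,0,255]' 20
python3 -c "
from loc import *
go(wr([0,-.125,.087]),90)"
```

```text
shift [-1.3  0.7 70.6] rot [ 0.02 -0.04 -0.26] pos_bed [  -1.3 -157.4] 0.1576 F [-0.2  0.6  0.6] grip 0.0462 0.0 t 10.4833
time: 10.9
position: [0.546, -0.0981, 0.0841]
tool_rot: [-0.082, 0.997, 0.002, -0.004]
ft_force: [-0.2, 0.1, 0.7]
grip_width: 0.0463
grip_force: 0.0
time: 11.32
position: [0.5492, -0.1007, 0.0885]
tool_rot: [-0.081, 0.997, -0.001, 0.001]
ft_force: [0.7, -2.8, 1.3]
grip_width: 0.0206
grip_force: 1.7
time: 11.73
position: [0.5494, -0.1014, 0.0885]
tool_rot: [-0.081, 0.997, -0.001, 0.001]
ft_force: [-1.3, -4.6, 5.9]
grip_width: 0.0119
grip_force: 20.0
shift [ 0.6 27.3  1.4] rot [-0.11  0.11 -0.01] pos_bed [   0.6 -152.3] 0.0885 F [-1.3 -4.6  5.9] grip 0.0119 20.0 t 11.7333
```

```bash
python3 -m crank '[0,5,0,0,0,0,255,0,10,0,0,0,0,255,0,15,0,0,0,0,255,0,20,0,0,0,0,255,0,23,0,0,0,0,255]'
python3 -m crank '[0,1,0,0,0,0,255,0,2,0,0,0,0,255,0,3,0,0,0,0,255,0,3.5,0,0,0,0,255,0,3.5,0,0,0,0,255]'
python3 -c "
from loc import *
go(wr([0,-.125,.087]),90)"
```

```text
time: 12.15
position: [0.5456, -0.0783, 0.0885]
tool_rot: [-0.081, 0.997, -0.001, 0.001]
ft_force: [-0.6, -5.1, 5.9]
grip_width: 0.0122
grip_force: 20.0
time: 12.57
position: [0.545, -0.0749, 0.0885]
tool_rot: [-0.081, 0.997, -0.001, 0.001]
ft_force: [-1.1, -3.9, 5.8]
grip_width: 0.0116
grip_force: 20.0
shift [0.6 0.5 1.5] rot [-0.08  0.1  -0.  ] pos_bed [   0.6 -125.5] 0.0885 F [-1.1 -3.9  5.8] grip 0.0116 20.0 t 12.5667
```

Friction only so far, so I'll keep pressing until contact force shows.

```bash
python3 -m crank '[0,0.5,0,0,0,0,255,0,1,0,0,0,0,255,0,1.5,0,0,0,0,255,0,2,0,0,0,0,255,0,2,0,0,0,0,255]'
python3 -m crank '[0,0.5,0,0,0,0,255,0,1,0,0,0,0,255,0,1.5,0,0,0,0,255,0,2,0,0,0,0,255,0,2,0,0,0,0,255]'
python3 -c "
from loc import *
go(wr([0,-.125,.087]),90)"
```

```text
time: 12.98
position: [0.545, -0.0745, 0.0885]
tool_rot: [-0.082, 0.997, -0.002, 0.001]
ft_force: [-1.8, -8.7, 4.7]
grip_width: 0.0121
grip_force: 20.0
time: 13.4
position: [0.545, -0.0744, 0.0885]
tool_rot: [-0.082, 0.997, -0.003, 0.001]
ft_force: [-2.4, -14.1, 3.9]
grip_width: 0.0116
grip_force: 20.0
shift [ 0.6 -0.1  1.5] rot [-0.38  0.11  0.09] pos_bed [   0.6 -124.9] 0.0885 F [ -2.4 -14.1   3.9] grip 0.0116 20.0 t 13.4
```

```bash
python3 -m crank '[0,0,0,0,0,0,120,0,0,0,0,0,0,120,0,0,0,0,0,0,120,0,0,0,0,0,0,120,0,0,0,0,0,0,120]'
python3 -m crank '[0,0,-20,0,0,0,120,0,0,-40,0,0,0,120,0,0,-60,0,0,0,120,0,0,-80,0,0,0,120,0,0,-80,0,0,0,120]'
python3 -c "
from loc import *
go([.469,-.373,.15],90)"
```

```text
time: 13.82
position: [0.5431, -0.0696, 0.0872]
tool_rot: [-0.081, 0.997, 0.001, -0.001]
ft_force: [0.2, -0.1, -0.3]
grip_width: 0.0377
grip_force: 0.0
time: 14.23
position: [0.5457, -0.0703, 0.1708]
tool_rot: [-0.082, 0.997, -0.001, 0.003]
ft_force: [0.3, -0.8, -0.4]
grip_width: 0.046
grip_force: 0.0
shift [ 125.  -286.1   20.8] rot [-0.15  0.34  0.03] pos_bed [   2. -121.] 0.1708 F [ 0.3 -0.8 -0.4] grip 0.046 0.0 t 14.2333
```

```bash
python3 -m crank '[12,-28,0,0,0,0,110,24,-56,0,0,0,0,110,36,-85,0,0,0,0,110,49,-114,0,0,0,0,110,62,-143,0,0,0,0,110]'
python3 -m crank '[12,-28,0,0,0,0,110,24,-56,0,0,0,0,110,36,-85,0,0,0,0,110,49,-114,5,0,0,0,110,63,-143,15,0,0,0,110]'
python3 -m crank '[0,0,0,0,0,0,110,0,0,0,0,0,0,110,0,0,0,0,0,0,110,0,0,0,0,0,0,110,0,0,0,0,0,0,110]'
python3 - <<'E'
from loc import *
go([.469,-.373,.042],90)
s=shot('side')
cv2.imwrite('pics/f5.png',cv2.resize(s['pixels'][260:400,220:400,::-1],None,fx=4,fy=4,interpolation=cv2.INTER_CUBIC))
p=robot.get_obs()['position']
print([((proj(s,[p[0],p[1],z])-[220,260])*4).round() for z in(.13,.06,0)])
E
```

```text
time: 14.65
position: [0.5048, -0.2219, 0.1666]
tool_rot: [-0.082, 0.997, 0.001, -0.001]
ft_force: [0.4, -0.2, 0.9]
grip_width: 0.0496
grip_force: 0.0
time: 15.07
position: [0.4667, -0.3741, 0.1524]
tool_rot: [-0.081, 0.997, -0.0, 0.001]
ft_force: [1.0, 0.5, 0.0]
grip_width: 0.0494
grip_force: 0.0
time: 15.48
position: [0.467, -0.3713, 0.1525]
tool_rot: [-0.082, 0.997, 0.0, -0.0]
ft_force: [0.3, 0.9, 0.4]
grip_width: 0.0494
grip_force: 0.0
shift [ -1.7  -2.1 110.5] rot [ 0.05 -0.01  0.09] pos_bed [-124.4 -405.3] 0.1525 F [0.3 0.9 0.4] grip 0.0494 0.0 t 15.4833
[array([251., 226.]), array([265., 336.]), array([275., 419.])]
```

View pics/f5.png

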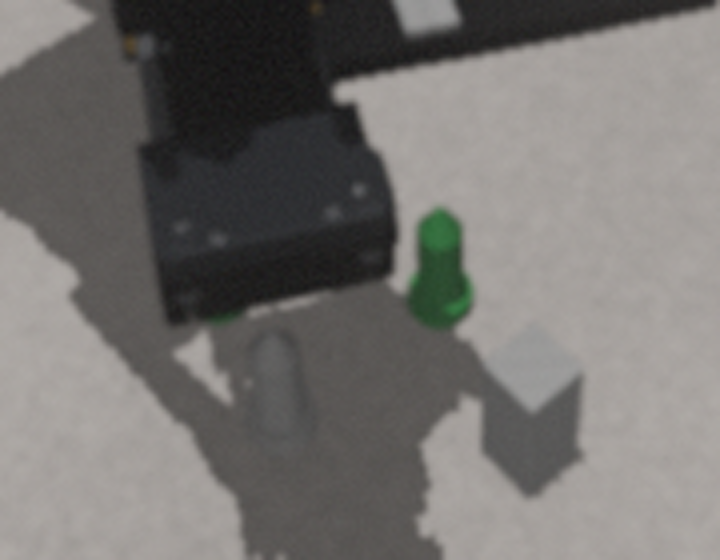

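The steel marker stands at crop (273,340)–(283,430) under the gripper, which needs to go about 2.5 mm further in +x. The greens and block are clear of it.

```bash
python3 -m crank '[-2.5,-1.5,30,0,0,0,110,-2.5,-1.5,60,0,0,0,110,-2.5,-1.5,90,0,0,0,110,-2.5,-1.5,110,0,0,0,110,-2.5,-1.5,110,0,0,0,110]'
python3 -m crank '[0,0,0,0,0,0,200,0,0,0,0,0,0,200,0,0,0,0,0,0,200,0,0,0,0,0,0,200,0,0,0,0,0,0,200]' 5
python3 -m crank '[0,0,0,0,0,0,200,0,0,0,0,0,0,200,0,0,0,0,0,0,200,0,0,0,0,0,0,200,0,0,0,0,0,0,200]' 5
python3 -c "
from loc import *
go([.4695,-.373,.042],90)"
```

```text
time: 15.95
position: [0.4677, -0.3708, 0.0388]
tool_rot: [-0.082, 0.997, 0.003, -0.002]
ft_force: [0.2, 0.7, -0.2]
grip_width: 0.0497
grip_force: 0.0
time: 16.37
position: [0.4699, -0.3743, 0.044]
tool_rot: [-0.081, 0.997, -0.001, 0.001]
ft_force: [-0.7, 1.8, 1.7]
grip_width: 0.0244
grip_force: 1.0
time: 16.78
position: [0.4695, -0.3737, 0.0436]
tool_rot: [-0.081, 0.997, 0.0, 0.0]
ft_force: [0.0, 0.9, 5.8]
grip_width: 0.0218
grip_force: 5.0
shift [-0.1  0.7  1.6] rot [-0.    0.03 -0.02] pos_bed [-122.4 -408.1] 0.0436 F [0.  0.9 5.8] grip 0.0218 5.0 t 16.7833
```

```bash
python3 -m crank '[0,0,0,0,0,0,255,0,0,0,0,0,0,255,0,0,0,0,0,0,255,0,0,-15,0,0,0,255,0,0,-35,0,0,0,255]' 25
python3 -m crank '[0,0,-25,0,0,0,255,0,0,-50,0,0,0,255,0,0,-75,0,0,0,255,0,0,-100,0,0,0,255,0,0,-120,0,0,0,255]' 25
python3 -m crank '[-6,23,0,0,0,0,255,-13,50,0,0,0,0,255,-21,80,0,0,0,0,255,-29,110,0,0,0,0,255,-37,140,0,0,0,0,255]' 25
python3 -m crank '[-8,30,0,0,0,0,255,-16,60,0,0,0,0,255,-24,90,0,0,0,0,255,-32,120,0,0,0,0,255,-40,150,0,0,0,0,255]' 25
python3 -m crank '[-8,30,0,0,0,0,255,-16,60,0,0,0,0,255,-24,90,0,0,0,0,255,-32,115,0,0,0,0,255,-38,135,0,0,0,0,255]' 25
python3 -m crank '[0,0,0,0,0,0,255,0,0,0,0,0,0,255,0,0,0,0,0,0,255,0,0,0,0,0,0,255,0,0,0,0,0,0,255]' 25
python3 -c "
from loc import *
go(wr([0,.06,.104]),90)"
```

```text
time: 17.2
position: [0.4682, -0.3729, 0.0762]
tool_rot: [-0.081, 0.997, 0.002, -0.001]
ft_force: [0.7, -0.2, -2.1]
grip_width: 0.0215
grip_force: 25.0
time: 17.62
position: [0.4694, -0.3743, 0.1992]
tool_rot: [-0.081, 0.997, -0.001, 0.0]
ft_force: [0.4, -0.1, -2.2]
grip_width: 0.0212
grip_force: 25.0
time: 18.03
position: [0.4827, -0.2286, 0.1974]
tool_rot: [-0.081, 0.997, 0.0, -0.0]
ft_force: [0.2, 0.4, -2.5]
grip_width: 0.0211
grip_force: 25.0
time: 18.45
position: [0.4981, -0.074, 0.1974]
tool_rot: [-0.081, 0.997, -0.0, -0.0]
ft_force: [0.7, 0.2, -1.1]
grip_width: 0.0215
grip_force: 25.0
time: 18.87
position: [0.5137, 0.0661, 0.1974]
tool_rot: [-0.082, 0.997, 0.0, -0.0]
ft_force: [0.5, -0.4, -1.2]
grip_width: 0.0213
grip_force: 25.0
time: 19.28
position: [0.514, 0.0629, 0.1975]
tool_rot: [-0.08, 0.997, -0.0, -0.0]
ft_force: [-0.4, -0.3, -2.8]
grip_width: 0.0212
grip_force: 25.0
shift [-7.6 44.4 93.5] rot [-0.01 -0.01 -0.11] pos_bed [-7.7 15.6] 0.1975 F [-0.4 -0.3 -2.8] grip 0.0212 25.0 t 19.2833
```

```bash
python3 -m crank '[-4,22,0,0,0,0,255,-7.6,44.4,0,0,0,0,255,-7.6,44.4,20,0,0,0,255,-7.6,44.4,45,0,0,0,255,-7.6,44.4,65,0,0,0,255]' 25
python3 -m crank '[0,0,10,0,0,0,255,0,0,20,0,0,0,255,0,0,24,0,0,0,255,0,0,27,0,0,0,255,0,0,27,0,0,0,255]' 25
python3 -m crank '[0,0,0,0,0,0,255,0,0,0,0,0,0,255,0,0,0,0,0,0,255,0,0,0,0,0,0,255,0,0,0,0,0,0,255]' 25
python3 -c "
from loc import *
go(wr([0,.06,.0986]),90)
s=shot('side','f6s')
cv2.imwrite('pics/f6.png',cv2.resize(s['pixels'][140:250,250:360,::-1],None,fx=5,fy=5,interpolation=cv2.INTER_CUBIC))"
```

```text
time: 19.7
position: [0.5145, 0.1086, 0.1319]
tool_rot: [-0.081, 0.997, -0.0, 0.0]
ft_force: [0.4, 0.3, -1.8]
grip_width: 0.0209
grip_force: 25.0
time: 20.12
position: [0.5146, 0.1088, 0.1056]
tool_rot: [-0.081, 0.997, -0.0, 0.0]
ft_force: [0.5, -0.9, -1.9]
grip_width: 0.0213
grip_force: 25.0
time: 20.53
position: [0.5145, 0.1092, 0.1059]
tool_rot: [-0.081, 0.997, -0.0, 0.0]
ft_force: [0.6, -0.1, -1.4]
grip_width: 0.0211
grip_force: 25.0
shift [ 0.3 -1.1  7.3] rot [-0.01  0.04 -0.  ] pos_bed [ 0.3 61.1] 0.1059 F [ 0.6 -0.1 -1.4] grip 0.0211 25.0 t 20.5333
```

View pics/f6.png

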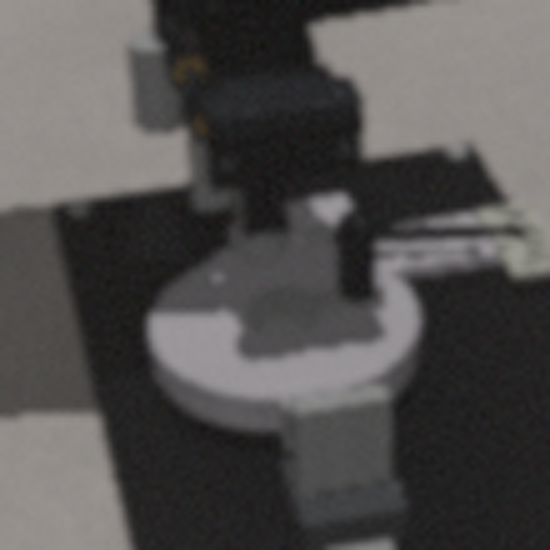

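The marker hangs over the cam's +y side between hub and feeler, with the crank post at crop (355,255) clear of the gripper. I'll lower it until it touches.

```bash
python3 -m crank '[0.3,-1,2,0,0,0,255,0.3,-1,4,0,0,0,255,0.3,-1,5,0,0,0,255,0.3,-1,6,0,0,0,255,0.3,-1,6,0,0,0,255]' 25
python3 -m crank '[0,0,0.4,0,0,0,255,0,0,0.8,0,0,0,255,0,0,1.2,0,0,0,255,0,0,1.2,0,0,0,255,0,0,1.2,0,0,0,255]' 25
python3 -c "
from loc import *
go(wr([0,.06,.0986]),90)"
```

```text
time: 21.0
position: [0.5139, 0.1081, 0.0992]
tool_rot: [-0.081, 0.997, 0.0, -0.0]
ft_force: [-0.3, -1.1, -1.0]
grip_width: 0.0209
grip_force: 25.0
time: 21.42
position: [0.5142, 0.1081, 0.0986]
tool_rot: [-0.081, 0.997, -0.0, 0.0]
ft_force: [-1.2, 0.5, 1.2]
grip_width: 0.0216
grip_force: 25.0
shift [-0.1 -0.1 -0. ] rot [-0.    0.02 -0.01] pos_bed [-0.1 60.1] 0.0986 F [-1.2  0.5  1.2] grip 0.0216 25.0 t 21.4167
```

Contact felt (the vertical force went from -1.5 to +1.2 N). I'll release, rise and back off.

```bash
python3 -m crank '[0,0,0,0,0,0,150,0,0,0,0,0,0,150,0,0,0,0,0,0,150,0,0,0,0,0,0,150,0,0,0,0,0,0,150]' 25
python3 -m crank '[0,0,-10,0,0,0,150,0,0,-30,0,0,0,150,0,0,-55,0,0,0,150,0,0,-80,0,0,0,150,0,0,-105,0,0,0,150]'
python3 -m crank '[10,-35,0,0,0,0,150,20,-70,0,0,0,0,150,30,-105,0,0,0,0,150,40,-140,0,0,0,0,150,50,-175,0,0,0,0,150]'
python3 -m crank '[10,-35,0,0,0,0,150,20,-70,0,0,0,0,150,30,-105,0,0,0,0,150,40,-140,0,0,0,0,150,50,-175,0,0,0,0,150]'
python3 - <<'E'
from loc import *
c=shot('top');s=shot('side');print(robot.get_obs()['time'])
a=cv2.resize(c['pixels'][160:270,235:375,::-1],(509,400),interpolation=cv2.INTER_CUBIC);b=cv2.resize(s['pixels'][140:250,250:330,::-1],(291,400),interpolation=cv2.INTER_CUBIC)
cv2.imwrite('pics/f7.png',np.hstack([a,b]))
print('mark tip px top', (proj(c,w([0,.06,.121]))-[235,160])*3.636,'foot',(proj(c,w([0,.06,.065]))-[235,160])*3.636)
g=c['pixels'].mean(2);pts=[]
for v in range(186,206):
    r=g[v,275:281];wt=np.clip(90-r,0,None)
    if wt.sum()>0: pts.append((275+(wt*np.arange(6)).sum()/wt.sum(),v))
B=np.array([inv(onz(c,*p,.045)) for p in pts]);print('needle',-np.arctan(np.polyfit(B[:,0],B[:,1],1)[0]))
im=g;m=np.zeros(im.shape,np.uint8);cv2.circle(m,(303,209),6,1,-1);k=((im<75)&(m>0)).astype(np.uint8)
M=cv2.moments(cv2.morphologyEx(k,cv2.MORPH_CLOSE,np.ones((5,5),np.uint8)),True)
b=inv(onz(c,M['m10']/M['m00'],M['m01']/M['m00'],.095));print('crank',np.arctan2(b[0],b[1]))
E
```

```text
time: 21.83
position: [0.5143, 0.1081, 0.0983]
tool_rot: [-0.081, 0.997, -0.0, 0.0]
ft_force: [0.4, 0.4, 0.3]
grip_width: 0.0355
grip_force: 0.0
time: 22.25
position: [0.5139, 0.1081, 0.205]
tool_rot: [-0.081, 0.997, -0.0, -0.0]
ft_force: [0.4, 0.1, -0.7]
grip_width: 0.0359
grip_force: 0.0
time: 22.67
position: [0.4928, -0.0741, 0.2043]
tool_rot: [-0.082, 0.997, -0.0, 0.001]
ft_force: [1.3, 0.0, 0.1]
grip_width: 0.0358
grip_force: 0.0
time: 23.08
position: [0.4716, -0.2552, 0.2042]
tool_rot: [-0.081, 0.997, -0.0, 0.0]
ft_force: [0.8, 1.0, -0.3]
grip_width: 0.0358
grip_force: 0.0
23.1833
mark tip px top [183.00674056 229.54980628] foot [188.33934621 232.07639447]
needle 0.22528986574729098
crank 1.5512568438656067
```

View pics/f7.png

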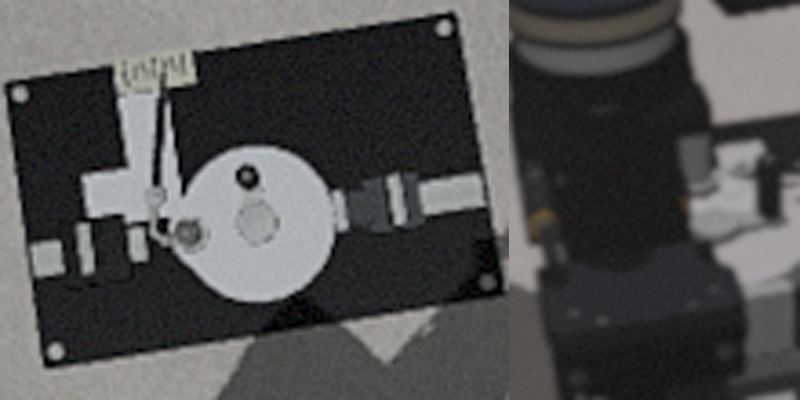

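The marker stands at crop (188,233), which matches the projected mark spot of (188,232). The jaw touches the cam at (338,210), and the needle and crank readings are unchanged. Handing in.

```bash
python3 -c "
from rig import robot
print(robot.hand_in())"
```

```text
the job is handed in; nothing more can be done
None
```

Job handed in at about 23 s: the carriage is home, the clamp is shut and the marker stands upright at the high spot; the stage looks 0.03–0.07 rad past the exact top, which should cost the needle at most 0.005 rad, and I left that uncorrected.

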